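# Hold the shop shutter's key switch in its run position

### The arm

A 6-joint arm with a two-finger parallel gripper is mounted at the origin on the work surface. World frame = base frame: x ahead of the robot, y to its left, z up, the work surface at z = 0. Lengths are in m, angles in rad, forces in N, time in s.
With the tool pointing down it reaches from about 0.25 to 0.725 m from the base axis. Payload 4 kg.
Tool frame: the origin (TCP) lies midway between the tips of the shut fingers; the grasp point (between the pads) lies 19 mm behind it; z points along the fingers, y is the direction in which the jaws open and shut (so a half turn about z gives the same grasp; the last joint's range is limited). The gripper opens to 85 mm and grips with 20 to 120 N. Pads are 22 mm wide; open, the fingers measure 114 mm over their backs; the gripper's body (76 mm by 85 mm) begins 54 mm behind the grasp point. The pads swing forward as they close: fully open they stand 13 mm farther back than shut.
Start: joints at [-1.173, 0.241, 0.005, 1.335, 0, 1.571], TCP at [0.194, -0.461, 0.231] pointing down, gripper open.
Joint ranges: [-2.72, 2.72], [-1.05, 1.87], [-1.09, 1.28], [-1.99, 2.15], [-1.42, 1.44], [-3.14, 3.14]. Speed limits (rad/s): [2.79, 2.79, 3.14, 3.14, 3.14, 3.14].

### API

Orientations are given as a unit quaternion [x, y, z, w].
In Python, from workcell import bot, eyes, job gives the robot as it stands.
- The arm moves only by the shell command python3 -m crank 'ROWS'. ROWS is a JSON object of lists of equal length, an entry for each row: "dr": the turn, a rotation vector about the tool's x, y, z in rad, a list of three; "travel": the shift along the tool's x, y, z in m, a list of three; "hand": the finger opening in m, from 0 to 0.0854. In form: {"dr": [[wx, wy, wz], ...], "travel": [[x, y, z], ...], "hand": [hand, ...]}. A call has 1 to 10 rows; each row is the pose to reach, as a shift and turn from the pose commanded when the call began, along the tool's axes at that moment; what a row does not reach only later rows make up. A row lasts 1/8 s, in which the tool goes at most 62.5 mm and 10.7 degrees, less where a joint would pass 70% of its speed; a pose out of reach is approached as far as the arm can. A call with a gripper value outside its range is refused whole. The fingers move at their own pace and stop on an object; the grip force is fixed at half the most. Time passes only in rows, so rows that repeat a pose let the fingers close. It gives the time, the measured TCP pose, the force and the opening at its end, in the units of the state.
- bot.get_obs(): the state, without advancing time (a new reading comes with each control period).
- eyes.camera(name): name is "side" or "top"; returns a dict with "color" (420x560x3 uint8, red, green, blue), "K" (3x3 intrinsics, pixels), "D" ([k1, k2, p1, p2, k3] as OpenCV has them; the pictures are not rectified), "R" (3x3) and "t" (3): a world point X has camera coordinates R X + t. Camera axes: x right, y down, z forward; pixel columns grow to the right and rows downward; lengths in m; the calibration is good to about 2 mm. A picture is of the moment at which its call begins. There is no depth.
- job.job_done(): hands the job in, once; it reports no verdict.
The state is a dict: "clock": time; "joint_pos": joint angles; "joint_vel": joint speeds; "tau": joint torques, N m; "eef_pos": TCP position; "tool_rot": TCP orientation; "ft_force": force on the tool from outside, world axes, zero at the start; "ft_torque": the same for the moment, N m; "grip_width": finger opening in m.
Only numpy, scipy, OpenCV 4.12 (cv2) and the standard library are available. Lean on these libraries where they do the work, as an engineer would, in place of code of your own. Each camera call takes 0.05 s, during which the arm holds its last target.

### The job

The shop's shutter runs only while its key switch is held: take the key with the rectangular bow out of the wooden rack, work it down into the keyway of the grey switch box past the sticky pins until its collar is fully home on the plate, and keep it pressed home against the sprung plunger for about a second before turning. Then turn it a full quarter clockwise (seen from above), upright and still pressed home, and finish while gripping it there against the return spring: do not let go. Leave the spare keys and everything else on the table where they are.

Things in the scene. Friction and masses are not known exactly. Their poses are not given: they have to be found in the camera images.
- key: Steel key to use, upright in one of the rack's 3 places (varies), 0.05-0.1 kg, told by its flat RECTANGULAR bow: 8 mm thick (x), 32 wide (y), 4 to 44 mm above the origin; grip its flats, closing along x. Origin: centre of the underside of its round collar (radius 11, 4 mm thick); z up. Below: neck 5.4 mm thick to -10, flat blade to -30 (see key_tip). A half turn about z changes nothing.
- key_tip (a point): Middle of the key's lower end, 30 mm below the key's origin. Blade: 6 mm thick (x) and 16 mm wide (y) from 10 to 25 mm below the origin, then stepping down to a tip of 3.2 x 12 mm.
- keyhole (a point): Centre of the keyway's mouth, in the top of the box's aluminium plate, 80 mm above the table. z up; slot 18 mm long (y), 8 mm wide (x), chamfered, either way round; these axes stay with the box. The key is fully home with its origin here (collar on plate, tip 30 mm in); it turns only within 4 mm of home, and once turned cannot come out.
- barrel (a joint): Turning barrel of the switch under the plate, rad: 0 at rest, in line with the keyway; grows clockwise seen from above; hard stop at 1.57 (a quarter). A spring drives it back to 0 (0.03 N m at rest, 0.14 at the quarter). The key has up to 0.1 rad of play in it, so it lags the key. A brass ring with a pointer round the keyway shows its angle.
- plunger (a joint): Sprung plunger in the keyway, m: 0 at rest, its face 18 mm below the plate top; about 0.012 with the key home. It pushes the key out with 2.5 N at first, 5.5 N at home, plus 1.2 N friction. Two small sprung pins at the sides, 10 to 16 mm deep, press on the blade's flats with 4 to 8 N each: the key needs up to about 15 N downwards to go in.
- switch_box: Grey steel key switch box, fixed to the table, 110 (x) x 130 (y) x 80 mm high; origin under its centre, on the table; the keyhole is in the middle of its top.
- rack: Light wooden key rack, fixed, 50 (x) x 190 (y) x 45 mm high; origin under its centre. Three pockets in a row along y at -60, 0 and +60 mm, a key standing in each, collar on the rack's top (key origin 45 mm above the table), key axes parallel to the rack's. A key must rise 31 mm to come out.
- spare_round: Spare steel key with a ROUND disc bow (38 mm across, 8 mm thick) and a round shank; stays in the rack. Origin under its collar, z up.
- spare_tee: Spare steel key with a T-bar grip (46 mm long, 10 mm thick, 38 mm above the origin) and a round shank; stays in the rack. Origin under its collar, z up.
- spool_big: Bystander: upright thread spool, 48 mm across, 55 mm high; origin under its centre.
- spool_small: Bystander: upright thread spool, 32 mm across, 40 mm high; origin under its centre.
- oil_bottle: Bystander: small white oil bottle, 40 mm across, 100 mm high; origin under its centre.
- tin: Bystander: round blue tin, 130 mm across, 55 mm high; origin under its centre.
- bobbin_tray: Bystander: grey open tray, 100 x 130 x 25 mm; origin under its centre.
- chalk_block: Bystander: tailor's chalk, 50 x 30 x 12 mm; origin under its centre.
- screwdriver: Bystander: small screwdriver lying on the table, 150 mm long.
Not all that is in view belongs to the job. What is shaped like the key but orange or yellow is not meant.

How it is judged:
By the outcome, as a careful person would: the job done as asked, in the order asked, and still so for the second after the job is handed in, while the arm keeps its last pose, push and grip.
It also fails if it takes over 54 s, if anything falls off the work surface, if the arm or the gripper's body presses on something with over 40 N, if the wrist force passes 120 N, or if a joint passes its speed limit or range.

## Working session

There is one attempt and no reset: what is moved stays moved. The work goes in short steps, Python scripts to look and compute and a shell command to move; the robot and the scene stay as the last step left them, time stands still between calls to the robot, and variables do not carry over. Pictures are saved under pics/ and viewed, and the job is handed in when it is done.

```bash
ls; mkdir -p pics
cat > look.py <<'E'
import sys,cv2,numpy as np
from workcell import bot,eyes,job
def snap(cam,name):
    c=eyes.camera(cam); cv2.imwrite(f'pics/{name}.png',c['color'][:,:,::-1]); np.savez(f'pics/{name}.npz',**c); return c
E
python3 - <<'E'
from look import *
for c in('side','top'):
    d=snap(c,c+'0'); print(c,d['K'],d['D'],d['R'],d['t'])
o=bot.get_obs(); print(o)
E
```

```text
pics
side [[382.59244544   0.         281.55271839]
 [  0.         382.59244544 211.12910735]
 [  0.           0.           1.        ]] [-0.01730664  0.          0.          0.          0.        ] [[-0.74153674 -0.67059331 -0.020685  ]
 [-0.40356677  0.47046644 -0.78472619]
 [ 0.53596373 -0.57355552 -0.61949733]] [0.44064272 0.29260111 0.88164133]
top [[492.68014493   0.         280.89651432]
 [  0.         492.68014493 215.50928701]
 [  0.           0.           1.        ]] [-0.06130134  0.          0.          0.          0.        ] [[-0.01676072 -0.9997742  -0.01306278]
 [-0.98705901  0.01862855 -0.15927172]
 [ 0.1594791   0.01022423 -0.98714836]] [0.01804077 0.55892443 1.32496535]
{'clock': 0.1, 'joint_pos': array([-1.17301825e+00,  2.41316942e-01,  3.87448175e-03,  1.33524086e+00,
        1.10124449e-05,  1.57077734e+00]), 'joint_vel': array([ 1.87059886e-03, -1.83392816e-05,  3.54714447e-03,  8.97018056e-05,
        7.78872896e-04, -6.20595667e-04]), 'tau': array([-4.24474529e-04, -3.73137474e+01,  2.53010005e+01,  1.08107945e-02,
       -2.14827469e-05,  4.84653725e-06]), 'eef_pos': array([ 0.19346598, -0.46043107,  0.23051827]), 'tool_rot': array([ 9.80284376e-01,  1.97589606e-01, -1.81010202e-04, -9.25987965e-04]), 'ft_force': array([-0.11758792, -1.34291693,  0.25919332]), 'ft_torque': array([-0.02642865,  0.01224768,  0.01913377]), 'grip_width': 0.08529205208252255}
```

View pics/side0.png

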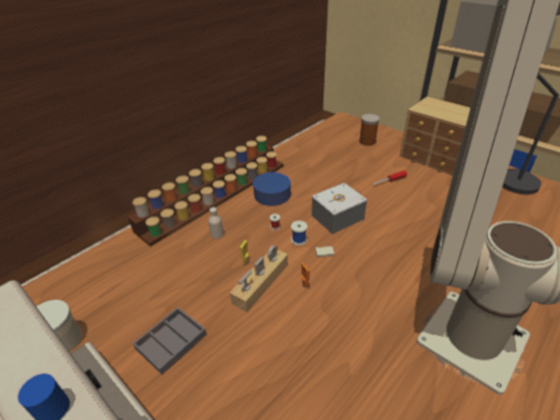

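View pics/top0.png

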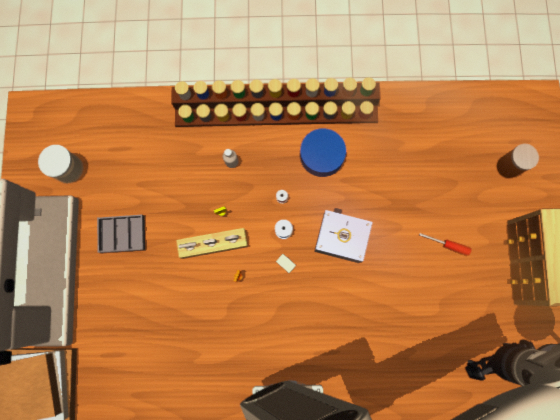

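The side view shows the rack at about (260,278) and the switch box at (340,205). The top view shows the rack at (212,243), the box at (344,235), and yellow and orange decoys at (221,211) and (239,275). I'll enlarge both views to pick out the keys.

Run:
```python
from look import *
a=cv2.imread('pics/side0.png')[235:315,215:320]; b=cv2.imread('pics/top0.png')
cv2.imwrite('pics/c1.png',cv2.resize(a,None,fx=7,fy=7,interpolation=cv2.INTER_CUBIC))
cv2.imwrite('pics/c2.png',cv2.resize(b[220:265,170:255],None,fx=9,fy=9,interpolation=cv2.INTER_CUBIC))
cv2.imwrite('pics/c3.png',cv2.resize(b[200:270,305:385],None,fx=8,fy=8,interpolation=cv2.INTER_CUBIC))
```

```text
(no output)
```

View pics/c1.png

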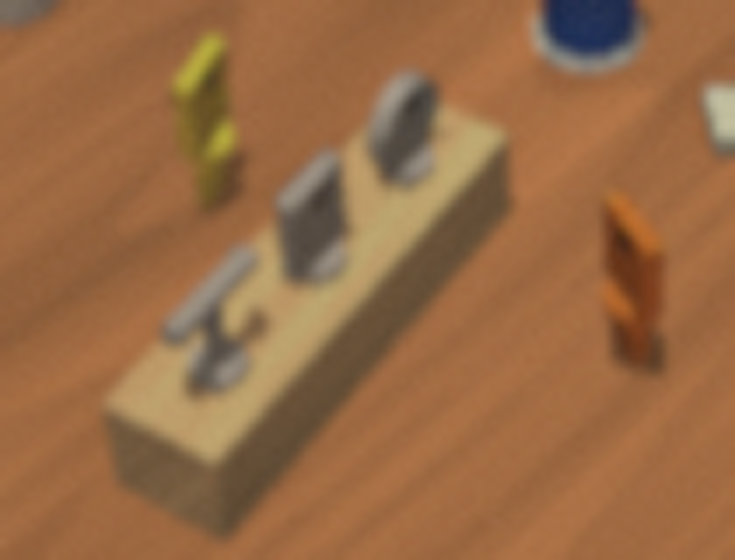

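View pics/c2.png

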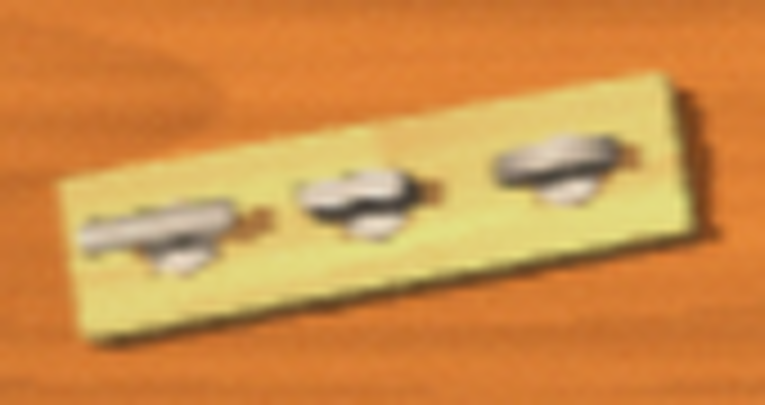

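View pics/c3.png

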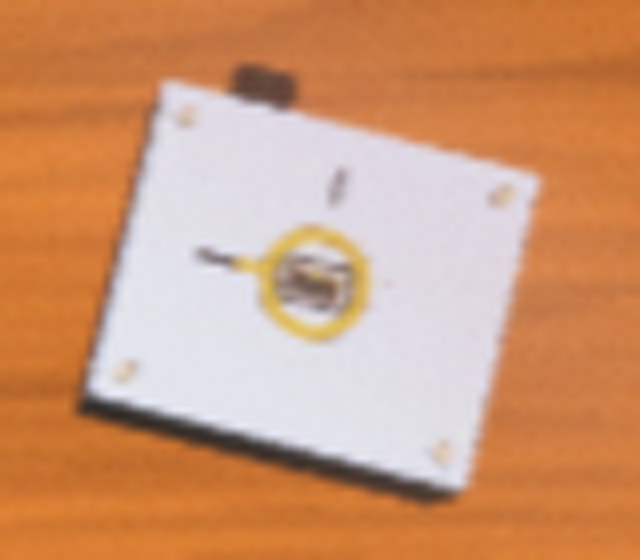

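Candidates in the side view: T-bar (246,284), flat rectangular bow (259,266) and round disc (272,254). The free-standing yellow (245,250) and orange (305,275) ones are decoys. The rectangular steel bow is in the middle pocket, and the crop confirms it: straight top edge, flat faces. In the top view it is at about (210,241). Next I'll measure the rack and the plate.

```bash
cat >> look.py <<'E'
def ray(c,p):
    u=cv2.undistortPoints(np.array(p,float).reshape(-1,1,2),c['K'],c['D']).reshape(-1,2)
    d=np.c_[u,np.ones(len(u))]@c['R']; o=-c['R'].T@c['t']; return o,d
def onz(c,p,z):
    o,d=ray(c,p); return (o+d*((z-o[2])/d[:,2])[:,None])
def proj(c,X):
    return cv2.projectPoints(np.array(X,float).reshape(-1,1,3),cv2.Rodrigues(c['R'])[0],c['t'],c['K'],c['D'])[0].reshape(-1,2)
def load(n):
    return dict(np.load(f'pics/{n}.npz'))
E
python3 - <<'E'
from look import *
t=load('top0'); s=load('side0')
def quad(c,roi,f,z,name):
    x0,x1,y0,y1=roi; im=c['color'][y0:y1,x0:x1]; k=6
    im=cv2.resize(im,None,fx=k,fy=k,interpolation=cv2.INTER_CUBIC); hsv=cv2.cvtColor(im,cv2.COLOR_RGB2HSV)
    m=f(hsv,im).astype(np.uint8)*255; m=cv2.morphologyEx(m,cv2.MORPH_OPEN,np.ones((7,7)))
    cs,_=cv2.findContours(m,cv2.RETR_EXTERNAL,cv2.CHAIN_APPROX_NONE); h=cv2.convexHull(max(cs,key=cv2.contourArea))
    cv2.imwrite(f'pics/m_{name}.png',m)
    P=(h.reshape(-1,2)+.5)/k-.5+[x0,y0]
    W=onz(c,P,z)[:,:2].astype(np.float32)*1000
    r=cv2.minAreaRect(W); print(name,'world rect mm',r)
for hh in (0,):
  quad(t,(170,255,222,265),lambda h,i:(h[...,0]>20)&(h[...,0]<35)&(h[...,2]>150),.045,'rackT')
  quad(t,(305,385,200,270),lambda h,i:(h[...,1]<60)&(h[...,2]>150),.080,'boxT')
  quad(s,(300,380,170,235),lambda h,i:(h[...,1]<60)&(h[...,2]>150),.080,'boxS')
# ring
for c,roi,n in((t,(330,358,222,248),'T'),(s,(325,352,185,208),'S')):
    x0,x1,y0,y1=roi; im=cv2.resize(c['color'][y0:y1,x0:x1],None,fx=10,fy=10,interpolation=cv2.INTER_CUBIC)
    hsv=cv2.cvtColor(im,cv2.COLOR_RGB2HSV); m=((hsv[...,0]>12)&(hsv[...,0]<35)&(hsv[...,1]>90)).astype(np.uint8)*255
    cv2.imwrite(f'pics/ring{n}.png',np.hstack([im[:,:,::-1],cv2.cvtColor(m,cv2.COLOR_GRAY2BGR)]))
    cs,_=cv2.findContours(m,cv2.RETR_EXTERNAL,cv2.CHAIN_APPROX_NONE); h=max(cs,key=cv2.contourArea)
    e=cv2.fitEllipse(cv2.convexHull(h)); print(n,e); p=(np.array(e[0])+.5)/10-.5+[x0,y0]; print(p,onz(c,[p],.082))
E
```

```text
rackT world rect mm ((487.4240417480469, 201.51144409179688), (50.46787643432617, 190.376953125), 9.229971885681152)
boxT world rect mm ((497.431396484375, -160.16839599609375), (131.76168823242188, 111.39086151123047), 74.22428894042969)
boxS world rect mm ((493.6910400390625, -157.2298126220703), (132.0341796875, 112.74041748046875), 74.22752380371094)
T ((130.26373291015625, 130.75234985351562), (136.39990234375, 171.00439453125), 107.31958770751953)
[342.57637329 234.62523499] [[ 0.49804178 -0.15707272  0.082     ]]
S ((37.07439422607422, 5.24530029296875), (55.33563995361328, 100.66620635986328), 61.6645393371582)
[328.25743942 185.07453003] [[ 0.55694508 -0.18642712  0.082     ]]
```

View pics/ringT.png

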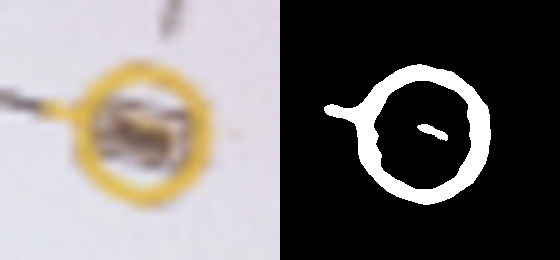

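View pics/ringS.png

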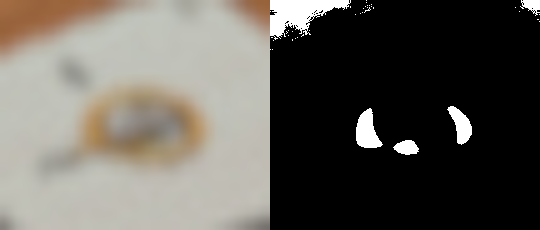

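Run:
```python
from look import *
s=load('side0');t=load('top0')
im=s['color'][235:315,215:320]; k=7
im=cv2.resize(im,None,fx=k,fy=k,interpolation=cv2.INTER_CUBIC); h=cv2.cvtColor(im,cv2.COLOR_RGB2HSV)
m=((h[...,0]>15)&(h[...,0]<35)&(h[...,2]>140)&(h[...,1]>60)&(h[...,1]<160)).astype(np.uint8)*255
cv2.imwrite('pics/mrS.png',np.hstack([m[:,::2]]))
# predicted rack-top corners from top measurement and residual between cameras
def rect(c,yaw,a,b,z):
    y=np.radians(yaw);R=np.array([[np.cos(y),-np.sin(y)],[np.sin(y),np.cos(y)]])
    return np.c_[(R@np.array([[a,b],[a,-b],[-a,-b],[-a,b]]).T/2000).T+np.array(c)/1000,[z]*4]
for nm,c in(('side',s),('top',t)):
    v=cv2.resize(c['color'],None,fx=4,fy=4,interpolation=cv2.INTER_CUBIC)[:,:,::-1].copy()
    for r,col in((rect((487.4,201.5),9.23,50,190,.045),(0,0,255)),(rect((497.4,-160.2),-15.78,110,130,.08),(0,0,255))):
        cv2.polylines(v,[((proj(c,r)+.5)*4-.5).round().astype(int)],True,col,1)
    if nm=='side': cv2.imwrite('pics/ov_side.png',v[660:1260,860:1560])
```

```text
(no output)
```

View pics/ov_side.png

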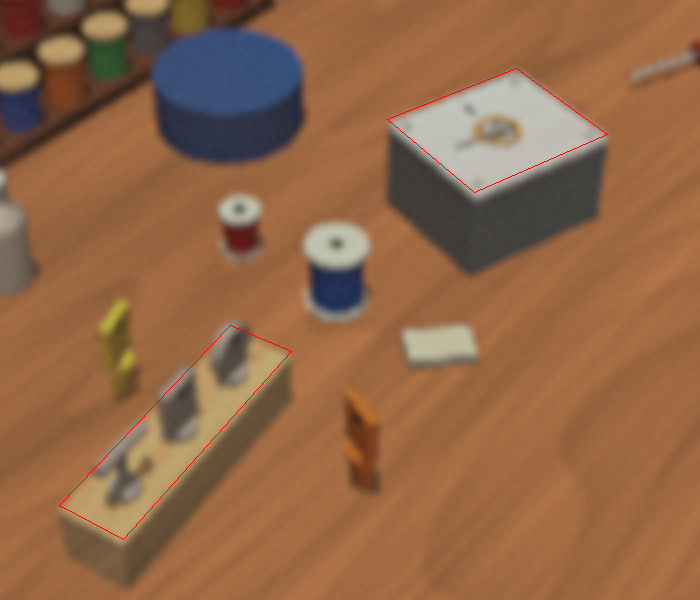

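```bash
cat >> look.py <<'E'
from scipy.spatial.transform import Rotation as Ro
def goal(pos,yaw_y,tilt=None):
    o=bot.get_obs(); R0=Ro.from_quat(o['tool_rot'])
    a=np.radians(yaw_y); y=np.array([np.cos(a),np.sin(a),0]); z=np.array([0,0,-1.]); x=np.cross(y,z)
    Rg=Ro.from_matrix(np.c_[x,y,z])
    print('clock',o['clock'],'travel',R0.inv().apply(np.array(pos)-o['eef_pos']).round(4),'dr',(R0.inv()*Rg).as_rotvec().round(4))
def st():
    o=bot.get_obs(); m=Ro.from_quat(o['tool_rot']).as_matrix()
    print('clk',round(o['clock'],2),'tcp',o['eef_pos'].round(4),'yaw_y',np.degrees(np.arctan2(m[1,1],m[0,1])).round(2),'tilt',m[:2,2].round(4),'F',o['ft_force'].round(1),'T',o['ft_torque'].round(3),'w',round(o['grip_width'],4),'q',o['joint_pos'].round(2))
E
python3 - <<'E'
from look import *
st(); goal((.4855,.203,.17),189.23); goal((.36,-.1,.2),20)
E
```

```text
clk 0.1 tcp [ 0.1935 -0.4604  0.2305] yaw_y -67.21 tilt [-0.0007  0.0017] F [-0.1 -1.3  0.3] T [-0.026  0.012  0.019] w 0.0853 q [-1.17  0.24  0.    1.34  0.    1.57]
clock 0.1 travel [ 0.5262 -0.4984  0.0615] dr [-1.4000e-03  1.7000e-03  1.8075e+00]
clock 0.1 travel [ 0.2932 -0.2677  0.031 ] dr [-1.5000e-03 -1.4000e-03 -1.5221e+00]
```

```bash
python3 -m crank '{"dr":[[0,0,-0.18],[0,0,-0.36],[0,0,-0.54],[0,0,-0.72],[0,0,-0.9],[0,0,-1.08],[0,0,-1.26],[0,0,-1.44],[0,0,-1.5]],"travel":[[0.035,-0.03,0.004],[0.07,-0.06,0.008],[0.105,-0.09,0.012],[0.14,-0.125,0.016],[0.175,-0.16,0.02],[0.21,-0.195,0.024],[0.245,-0.23,0.028],[0.28,-0.255,0.03],[0.293,-0.268,0.031]],"hand":[0.085,0.08,0.07,0.06,0.05,0.04,0.04,0.04,0.04]}'; python3 -c "
from look import *
st(); goal((.45,.1,.18),100)"
```

```text
clock: 1.23
eef_pos: [0.3605, -0.0985, 0.2]
tool_rot: [0.58, 0.814, 0.0, -0.0]
ft_force: [-0.3, -0.2, -1.1]
grip_width: 0.0399
clk 1.23 tcp [ 0.3605 -0.0985  0.2   ] yaw_y 19.06 tilt [-0.0004  0.0003] F [-0.3 -0.2 -1.1] T [-0.006 -0.004  0.001] w 0.0399 q [-0.27  0.01 -0.35  1.21  0.    0.97]
clock 1.225 travel [0.1584 0.1494 0.02  ] dr [ 1.0000e-04 -5.0000e-04 -1.4127e+00]
```

```bash
python3 -m crank '{"dr":[[0,0,-0.18],[0,0,-0.36],[0,0,-0.54],[0,0,-0.72],[0,0,-0.9],[0,0,-1.08],[0,0,-1.26],[0,0,-1.41],[0,0,-1.41]],"travel":[[0.02,0.019,0.003],[0.04,0.038,0.006],[0.06,0.057,0.009],[0.08,0.076,0.012],[0.1,0.095,0.014],[0.12,0.114,0.016],[0.14,0.133,0.018],[0.158,0.149,0.02],[0.158,0.149,0.02]],"hand":[0.04,0.04,0.04,0.04,0.04,0.04,0.04,0.04,0.04]}'; python3 -c "
from look import *
st(); goal((.4855,.203,.15),189.23)"
```

```text
clock: 2.35
eef_pos: [0.4504, 0.0981, 0.1797]
tool_rot: [-0.084, 0.996, -0.0, -0.001]
ft_force: [-0.2, 0.0, 0.4]
grip_width: 0.0399
clk 2.35 tcp [0.4504 0.0981 0.1797] yaw_y 99.6 tilt [-0.0011 -0.0003] F [-0.2  0.   0.4] T [-0.036 -0.012  0.029] w 0.0399 q [ 0.21  0.2  -0.19  1.19 -0.    0.05]
clock 2.35 travel [-0.0522  0.0976  0.0296] dr [ 8.0000e-04 -1.0000e-03 -1.5643e+00]
```

```bash
python3 -m crank '{"dr":[[0,0,-0.18],[0,0,-0.36],[0,0,-0.54],[0,0,-0.72],[0,0,-0.9],[0,0,-1.08],[0,0,-1.26],[0,0,-1.43],[0.0008,-0.001,-1.564],[0.0008,-0.001,-1.564]],"travel":[[-0.006,0.012,0.004],[-0.012,0.024,0.008],[-0.018,0.036,0.012],[-0.024,0.048,0.016],[-0.03,0.06,0.02],[-0.036,0.07,0.023],[-0.042,0.08,0.026],[-0.048,0.09,0.029],[-0.052,0.0975,0.03],[-0.052,0.0975,0.03]],"hand":[0.04,0.04,0.04,0.04,0.04,0.04,0.04,0.04,0.04,0.04]}'; python3 -c "
from look import *
st(); goal((.4855,.203,.10),189.23)
t=snap('top','t1');s=snap('side','s1')
cv2.imwrite('pics/t1c.png',cv2.resize(t['color'][190:290,150:270,::-1],None,fx=6,fy=6,interpolation=cv2.INTER_CUBIC))
cv2.imwrite('pics/s1c.png',cv2.resize(s['color'][215:315,200:320,::-1],None,fx=6,fy=6,interpolation=cv2.INTER_CUBIC))
"
```

```text
clock: 3.6
eef_pos: [0.4852, 0.2012, 0.15]
tool_rot: [0.76, -0.65, 0.0, 0.0]
ft_force: [-0.2, -0.5, 0.2]
grip_width: 0.0399
clk 3.6 tcp [0.4852 0.2012 0.15  ] yaw_y -171.05 tilt [ 0.0002 -0.0004] F [-0.2 -0.5  0.2] T [-0.021 -0.007 -0.025] w 0.0399 q [ 0.39  0.34 -0.08  1.15 -0.   -1.33]
clock 3.6 travel [-0.0017 -0.0006  0.05  ] dr [-0.0001 -0.0004 -0.0049]
```

View pics/t1c.png

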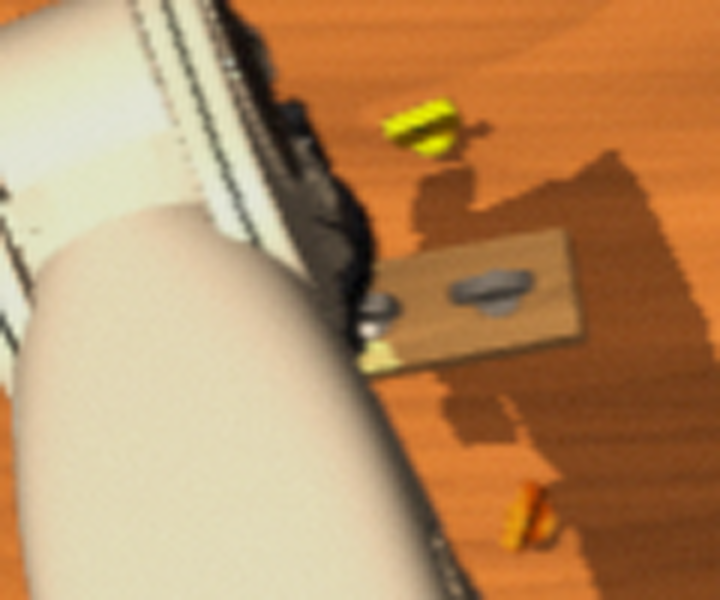

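View pics/s1c.png

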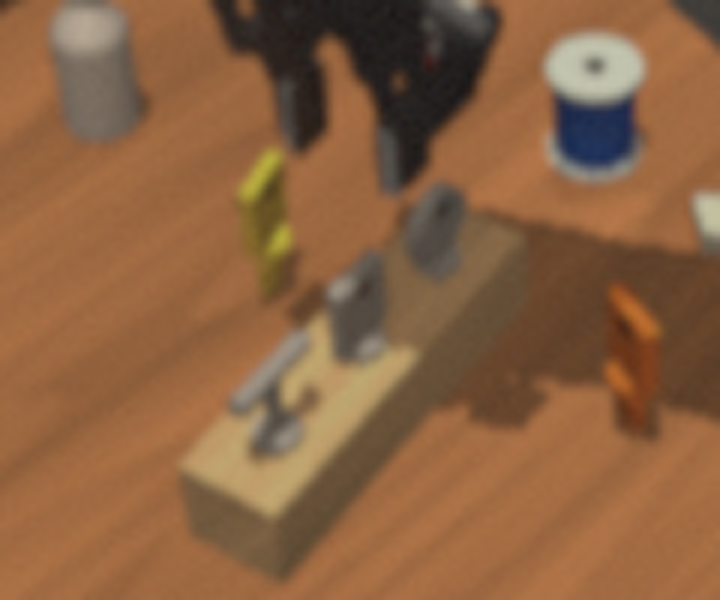

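Run:
```python
from look import *
s=load('s1'); o=bot.get_obs(); R=Ro.from_quat(o['tool_rot']).as_matrix(); T=o['eef_pos']
k=10; x0,y0=225,215
v=cv2.resize(s['color'][y0:y0+60,x0:x0+70,::-1],None,fx=k,fy=k,interpolation=cv2.INTER_CUBIC).copy()
for sgn,col in((1,(0,255,255)),(-1,(0,0,255))):
  for zz in (-.003,):
    P=np.array([[.011,.02*sgn,zz],[-.011,.02*sgn,zz],[-.011,.02*sgn,zz-.02],[.011,.02*sgn,zz-.02]])@R.T+T
    cv2.polylines(v,[((proj(s,P)-[x0,y0]+.5)*k-.5).round().astype(int)],True,col,1)
cv2.imwrite('pics/s1o.png',v)
```

```text
(no output)
```

View pics/s1o.png

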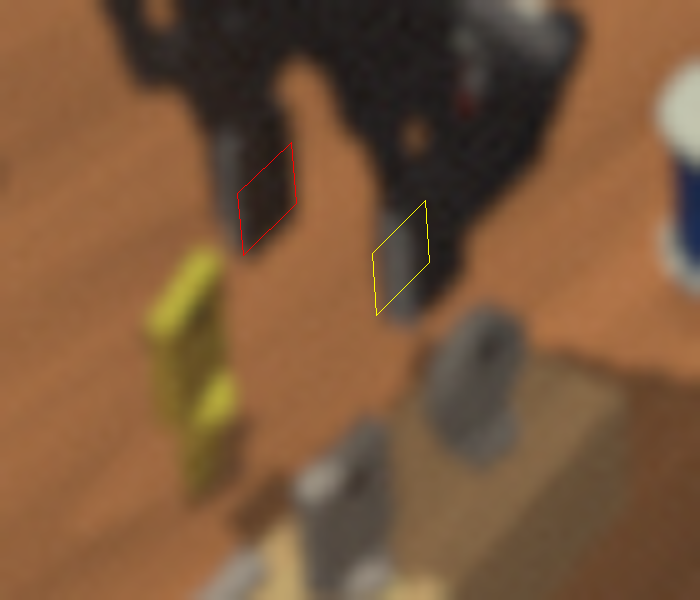

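The top view is blocked by the arm. In the side view the fingers at about (255,240) and (265,246) straddle the middle of the rack, with the rectangular key at about (259,266) below. I'm descending with the fingers at 40 mm, then I'll check again.

```bash
python3 -m crank '{"dr":[[0,0,-0.005],[0,0,-0.005],[0,0,-0.005],[0,0,-0.005],[0,0,-0.005],[0,0,-0.005]],"travel":[[-0.002,-0.0005,0.02],[-0.002,-0.0005,0.04],[-0.002,-0.0005,0.06],[-0.002,-0.0005,0.08],[-0.002,-0.0005,0.095],[-0.002,-0.0005,0.095]],"hand":[0.04,0.04,0.04,0.04,0.04,0.04]}'
python3 - <<'E'
from look import *
st(); s=snap('side','s2'); o=bot.get_obs(); R=Ro.from_quat(o['tool_rot']).as_matrix(); T=o['eef_pos']
k=10; x0,y0=225,225
v=cv2.resize(s['color'][y0:y0+60,x0:x0+70,::-1],None,fx=k,fy=k,interpolation=cv2.INTER_CUBIC).copy()
cv2.imwrite('pics/s2r.png',v)
E
```

```text
clock: 4.45
eef_pos: [0.4847, 0.2032, 0.0543]
tool_rot: [0.762, -0.647, -0.0, 0.001]
ft_force: [0.3, -0.1, 0.0]
grip_width: 0.04
clk 4.45 tcp [0.4847 0.2032 0.0543] yaw_y -170.66 tilt [-0.0015 -0.0008] F [ 0.3 -0.1  0. ] T [-0.02  -0.006  0.05 ] w 0.04 q [ 0.4   0.44 -0.21  0.93 -0.   -1.34]
```

View pics/s2r.png

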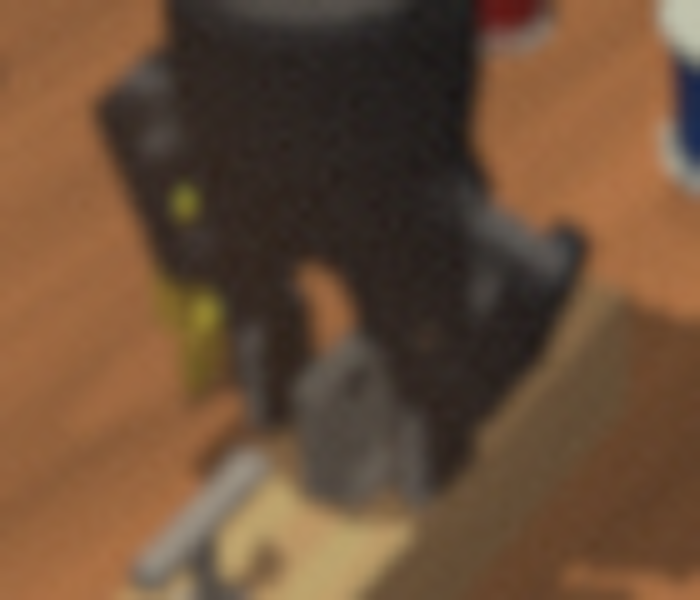

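The key bow at image (259,266) stands between the two fingers, and the T-bar at lower left is clear. I'm closing in steps and watching the lateral force.

```bash
python3 -m crank '{"dr":[[0,0,0],[0,0,0],[0,0,0],[0,0,0]],"travel":[[0,0,0],[0,0,0],[0,0,0],[0,0,0]],"hand":[0.03,0.02,0.016,0.014]}'
python3 - <<'E'
from look import *
st(); s=snap('side','s3')
k=10; x0,y0=225,225
v=cv2.resize(s['color'][y0:y0+60,x0:x0+70,::-1],None,fx=k,fy=k,interpolation=cv2.INTER_CUBIC).copy()
cv2.imwrite('pics/s3r.png',v)
E
```

```text
clock: 5.0
eef_pos: [0.4859, 0.204, 0.0556]
tool_rot: [0.763, -0.647, 0.0, -0.001]
ft_force: [-0.0, -0.5, -0.8]
grip_width: 0.0142
clk 5.0 tcp [0.4859 0.204  0.0556] yaw_y -170.58 tilt [0.0016 0.0005] F [-0.  -0.5 -0.8] T [ 0.019 -0.089  0.007] w 0.0142 q [ 0.4   0.43 -0.21  0.93 -0.   -1.34]
```

View pics/s3r.png

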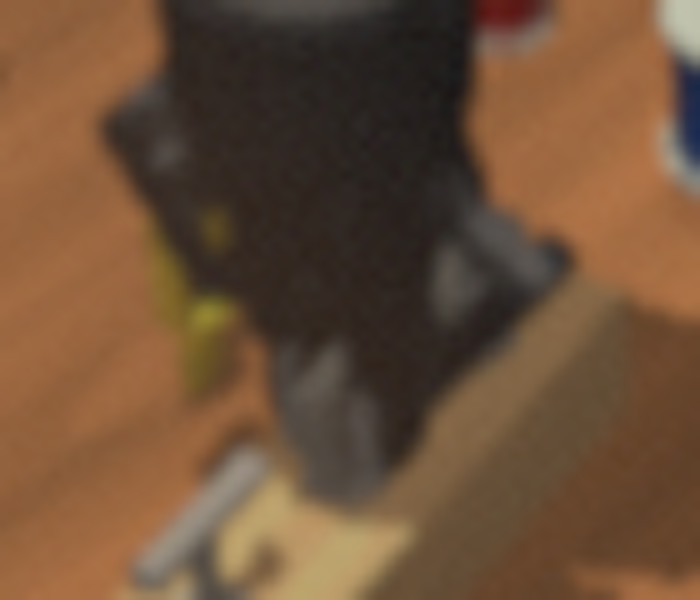

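```bash
python3 -m crank '{"dr":[[0,0,0],[0,0,0],[0,0,0]],"travel":[[0,0,0],[0,0,0],[0,0,0]],"hand":[0.012,0.011,0.010]}'; python3 -c "
from look import *
st()"
```

```text
clock: 5.42
eef_pos: [0.486, 0.204, 0.0554]
tool_rot: [0.763, -0.647, 0.0, -0.001]
ft_force: [-0.9, 0.2, 0.1]
grip_width: 0.01
clk 5.42 tcp [0.486  0.204  0.0554] yaw_y -170.58 tilt [0.0015 0.0004] F [-0.9  0.2  0.1] T [ 0.059 -0.098  0.035] w 0.01 q [ 0.4   0.44 -0.21  0.93 -0.   -1.34]
```

```bash
python3 -m crank '{"dr":[[0,0,0],[0,0,0],[0,0,0],[0,0,0]],"travel":[[0,0,0],[0,0,0],[0,0,0],[0,0,0]],"hand":[0.008,0.005,0.0,0.0]}'; python3 -c "
from look import *
st()"
```

```text
clock: 5.92
eef_pos: [0.486, 0.204, 0.0555]
tool_rot: [0.763, -0.647, 0.0, -0.001]
ft_force: [-0.4, 0.0, 1.4]
grip_width: 0.0072
clk 5.92 tcp [0.486  0.204  0.0555] yaw_y -170.58 tilt [0.0015 0.0005] F [-0.4  0.   1.4] T [-0.021 -0.18  -0.002] w 0.0072 q [ 0.4   0.44 -0.21  0.93 -0.   -1.34]
```

The grip is centred: side load is under 1 N and the width is 7.2 mm. Now I'll lift straight up and check the force.

```bash
python3 -m crank '{"dr":[[0,0,0],[0,0,0],[0,0,0],[0,0,0],[0,0,0],[0,0,0],[0,0,0],[0,0,0]],"travel":[[0,0,-0.01],[0,0,-0.02],[0,0,-0.03],[0,0,-0.045],[0,0,-0.07],[0,0,-0.095],[0,0,-0.115],[0,0,-0.115]],"hand":[0,0,0,0,0,0,0,0]}'
python3 - <<'E'
from look import *
st(); s=snap('side','s4')
v=cv2.resize(s['color'][190:300,200:310,::-1],None,fx=5,fy=5,interpolation=cv2.INTER_CUBIC).copy()
cv2.imwrite('pics/s4r.png',v)
goal((.4975,-.159,.17),164.22)
E
```

```text
clock: 6.92
eef_pos: [0.487, 0.2045, 0.1728]
tool_rot: [0.763, -0.647, 0.001, -0.003]
ft_force: [-0.2, -0.5, -0.8]
grip_width: 0.0071
clk 6.92 tcp [0.487  0.2045 0.1728] yaw_y -170.58 tilt [0.0057 0.0022] F [-0.2 -0.5 -0.8] T [ 0.033 -0.009  0.038] w 0.0071 q [ 0.4   0.32 -0.04  1.2  -0.   -1.34]
clock 6.975 travel [0.3601 0.0483 0.0009] dr [-0.0031  0.0014  0.4399]
```

View pics/s4r.png

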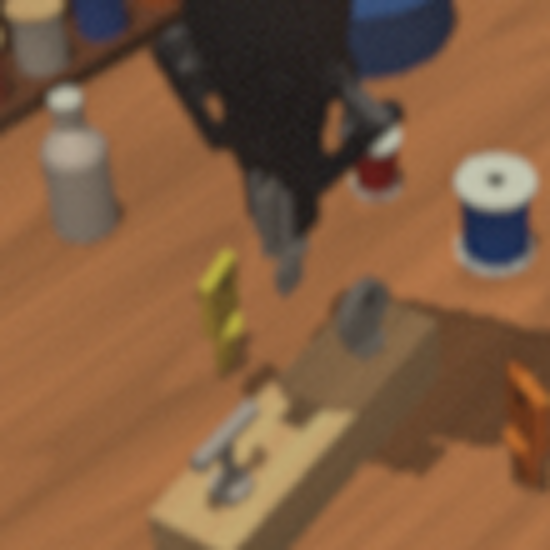

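```bash
python3 -m crank '{"dr":[[-0.002,0.001,0.06],[-0.003,0.001,0.12],[-0.003,0.001,0.18],[-0.003,0.001,0.24],[-0.003,0.001,0.3],[-0.003,0.001,0.36],[-0.003,0.001,0.42],[-0.003,0.001,0.44],[-0.003,0.001,0.44],[-0.003,0.001,0.44]],"travel":[[0.03,0.004,0],[0.075,0.01,0],[0.12,0.016,0],[0.165,0.022,0],[0.21,0.028,0],[0.255,0.034,0],[0.3,0.04,0],[0.34,0.046,0],[0.359,0.0495,0],[0.359,0.0495,0]],"hand":[0,0,0,0,0,0,0,0,0,0]}'
python3 - <<'E'
from look import *
st(); s=snap('side','s5'); t=snap('top','t5')
cv2.imwrite('pics/s5r.png',cv2.resize(s['color'][140:240,280:390,::-1],None,fx=6,fy=6,interpolation=cv2.INTER_CUBIC))
cv2.imwrite('pics/t5r.png',cv2.resize(t['color'][180:290,280:400,::-1],None,fx=5,fy=5,interpolation=cv2.INTER_CUBIC))
goal((.496,-.158,.17),164.22)
E
```

```text
clock: 8.22
eef_pos: [0.495, -0.159, 0.1693]
tool_rot: [-0.603, 0.798, 0.001, -0.001]
ft_force: [0.6, 1.1, -1.2]
grip_width: 0.0073
clk 8.22 tcp [ 0.495  -0.159   0.1693] yaw_y 164.1 tilt [-0.0035  0.0004] F [ 0.6  1.1 -1.2] T [ 0.043 -0.075 -0.028] w 0.0073 q [-0.31  0.32 -0.06  1.2  -0.   -1.6 ]
clock 8.325 travel [ 0.0003 -0.001  -0.0003] dr [ 0.0032 -0.0003  0.0004]
```

View pics/s5r.png

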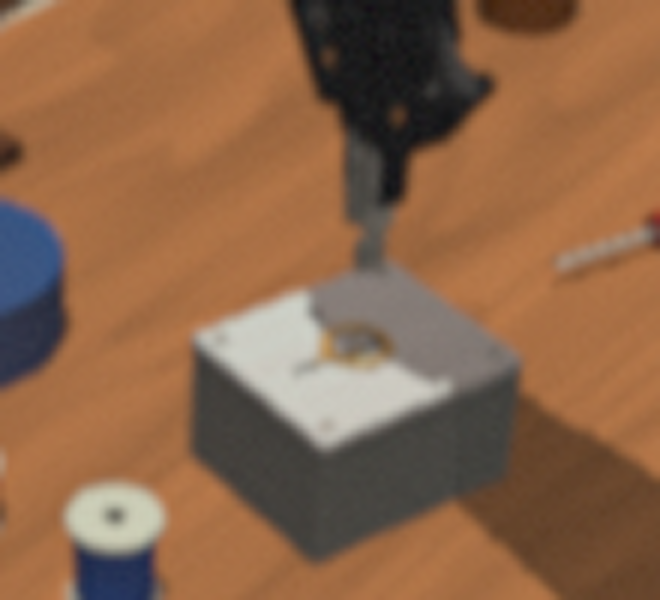

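View pics/t5r.png

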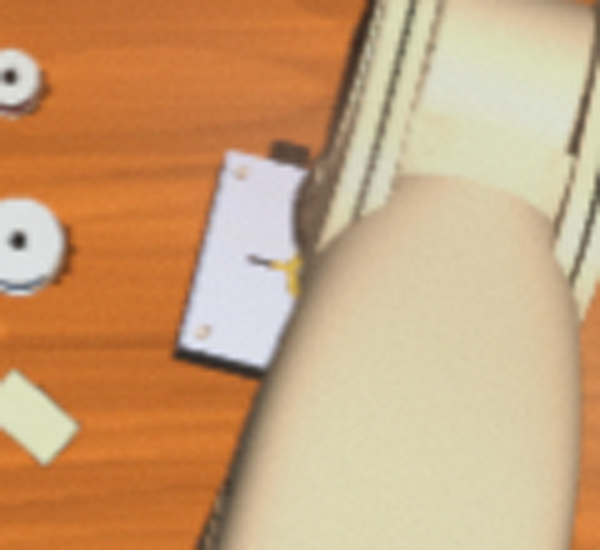

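Only the side view is useful here. The held key's tip is at about (341,184), above the ring at (340,198). I'll lower the tip to about 7 mm above the plate and look again.

```bash
python3 -m crank '{"dr":[[0.002,0,0],[0.002,0,0],[0.002,0,0],[0.002,0,0],[0.002,0,0]],"travel":[[0,-0.0005,0.012],[0,-0.001,0.024],[0,-0.001,0.036],[0,-0.001,0.041],[0,-0.001,0.041]],"hand":[0,0,0,0,0]}'; python3 -m crank '{"dr":[[0,0,0],[0,0,0]],"travel":[[0,0,0],[0,0,0]],"hand":[0,0]}'
python3 - <<'E'
from look import *
st(); s=snap('side','s6');
k=14;x0,y0=318,170
cv2.imwrite('pics/s6r.png',cv2.resize(s['color'][y0:y0+40,x0:x0+50,::-1],None,fx=k,fy=k,interpolation=cv2.INTER_CUBIC))
E
```

```text
clock: 8.95
eef_pos: [0.4961, -0.1585, 0.1286]
tool_rot: [-0.603, 0.798, 0.0, -0.001]
ft_force: [0.1, -0.2, -2.2]
grip_width: 0.0072
clock: 9.2
eef_pos: [0.4968, -0.1588, 0.1297]
tool_rot: [-0.603, 0.798, -0.001, -0.0]
ft_force: [0.3, 0.4, -0.8]
grip_width: 0.0073
clk 9.2 tcp [ 0.4968 -0.1588  0.1297] yaw_y 164.2 tilt [ 0.001  -0.0014] F [ 0.3  0.4 -0.8] T [0.031 0.018 0.004] w 0.0073 q [-0.31  0.35 -0.12  1.1  -0.   -1.6 ]
```

View pics/s6r.png

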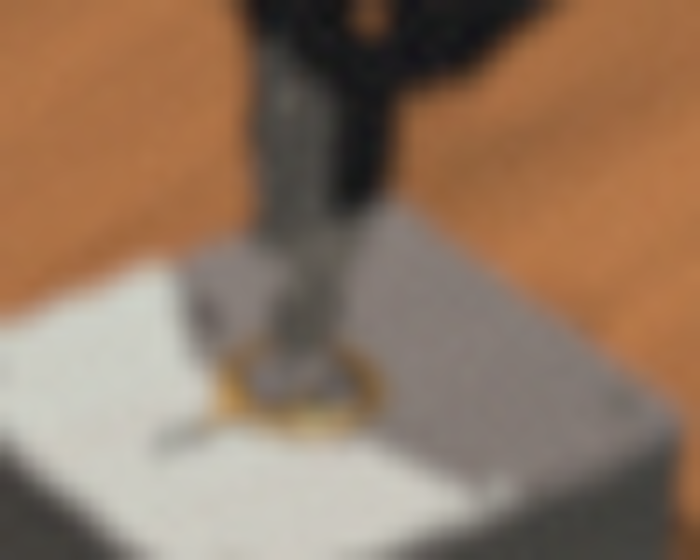

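Run:
```python
from look import *
s=load('s6')
K=np.array([.4937,-.1572,.08]); print('keyhole px',proj(s,[K]),(proj(s,[K])-[318,170]+.5)*14-.5)
for z in(.0892,):
    p=proj(s,[[K[0],K[1],z]]); print('expected tip if aligned, crop',(p-[318,170]+.5)*14-.5)
    a=np.radians(-15.78); ex=np.array([np.cos(a),np.sin(a),0]); ey=np.array([-np.sin(a),np.cos(a),0])
    for nm,e in(('ex',ex),('ey',ey)): print(nm,'px(crop)/mm',(proj(s,[K+e*.01])-proj(s,[K]))*14/10)
    v=cv2.resize(s['color'][170:210,318:368,::-1],None,fx=14,fy=14,interpolation=cv2.INTER_CUBIC).copy()
    def dr(P,col,closed=True): cv2.polylines(v,[((proj(s,P)-[318,170]+.5)*14-.5).round().astype(int)],closed,col,1)
    f=lambda x,y,z:K*[1,1,0]+ex*x/1000+ey*y/1000+np.array([0,0,z])
    dr([f(-4,-9,.08),f(4,-9,.08),f(4,9,.08),f(-4,9,.08)],(0,0,255))
    dr([f(-1.6,-6,z),f(1.6,-6,z),f(1.6,6,z),f(-1.6,6,z)],(255,0,0))
    dr([f(-3,-8,z+.005),f(3,-8,z+.005),f(3,8,z+.005),f(-3,8,z+.005)],(0,255,0))
    dr([f(-3,-8,z+.02),f(3,-8,z+.02),f(3,8,z+.02),f(-3,8,z+.02)],(0,255,0))
    t=np.linspace(0,6.3,40); dr([f(11*np.cos(q),11*np.sin(q),z+.03) for q in t],(255,255,0))
    dr([f(11*np.cos(q),11*np.sin(q),z+.034) for q in t],(255,255,0))
    cv2.imwrite('pics/s6o.png',v)
```

```text
keyhole px [[339.00839557 197.15247049]] [[300.61753804 386.63458679]]
expected tip if aligned, crop [[303.62691261 352.96762881]]
ex px(crop)/mm [[-2.83399588 -2.20634422]]
ey px(crop)/mm [[-3.55488331  1.48472165]]
```

View pics/s6o.png

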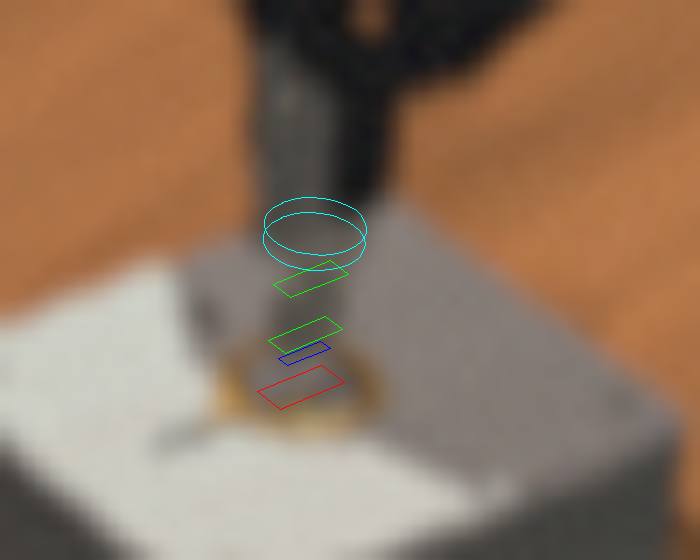

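The model of an aligned key (blue, green, cyan) coincides with the observed blade and collar to about 1 mm, so I'm lowering gently with force checks.

```bash
python3 -m crank '{"dr":[[0,0,0],[0,0,0],[0,0,0],[0,0,0],[0,0,0]],"travel":[[0,0,0.004],[0,0,0.007],[0,0,0.01],[0,0,0.012],[0,0,0.012]],"hand":[0,0,0,0,0]}'
python3 - <<'E'
from look import *
st(); s=snap('side','s7');
k=14;x0,y0=318,170
a=s['color'][y0:y0+40,x0:x0+50,::-1]
cv2.imwrite('pics/s7r.png',np.clip(cv2.resize(a,None,fx=k,fy=k,interpolation=cv2.INTER_CUBIC).astype(float)*1.5-20,0,255))
E
```

```text
clock: 9.88
eef_pos: [0.4963, -0.1586, 0.1169]
tool_rot: [-0.603, 0.798, -0.0, -0.0]
ft_force: [-0.1, -0.2, -0.7]
grip_width: 0.0074
clk 9.88 tcp [ 0.4963 -0.1586  0.1169] yaw_y 164.21 tilt [-0.0005 -0.0009] F [-0.1 -0.2 -0.7] T [0.048 0.033 0.057] w 0.0074 q [-0.31  0.36 -0.14  1.07 -0.   -1.6 ][ WARN:0@1.846] global loadsave.cpp:1063 imwrite_ Unsupported depth image for selected encoder is fallbacked to CV_8U.
```

View pics/s7r.png

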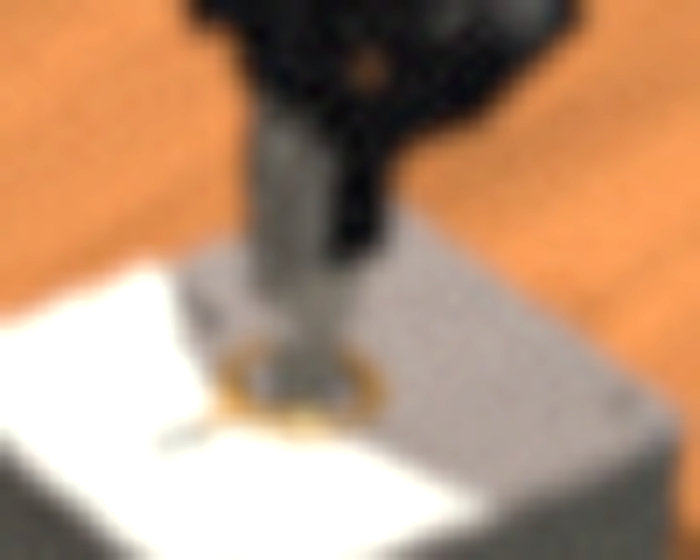

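The tip is about 3.6 mm below the plate top with no contact force. Next the wide blade has to enter.

```bash
python3 -m crank '{"dr":[[0,0,0],[0,0,0],[0,0,0],[0,0,0],[0,0,0]],"travel":[[0,0,0.001],[0,0,0.002],[0,0,0.003],[0,0,0.004],[0,0,0.004]],"hand":[0,0,0,0,0]}'; python3 -c "
from look import *
st()"
```

```text
clock: 10.55
eef_pos: [0.4964, -0.1586, 0.1131]
tool_rot: [-0.603, 0.798, -0.0, -0.0]
ft_force: [0.2, -0.0, -1.0]
grip_width: 0.0073
clk 10.55 tcp [ 0.4964 -0.1586  0.1131] yaw_y 164.21 tilt [-0.0002 -0.001 ] F [ 0.2 -0.  -1. ] T [-0.034 -0.003 -0.012] w 0.0073 q [-0.31  0.36 -0.15  1.06 -0.   -1.6 ]
```

```bash
python3 -m crank '{"dr":[[0,0,0],[0,0,0],[0,0,0],[0,0,0],[0,0,0]],"travel":[[0,0,0.0015],[0,0,0.003],[0,0,0.0045],[0,0,0.006],[0,0,0.006]],"hand":[0,0,0,0,0]}'; python3 -c "
from look import *
st()"
```

```text
clock: 11.18
eef_pos: [0.4966, -0.1587, 0.1071]
tool_rot: [-0.603, 0.798, -0.0, -0.0]
ft_force: [0.5, 0.1, -1.4]
grip_width: 0.0077
clk 11.18 tcp [ 0.4966 -0.1587  0.1071] yaw_y 164.21 tilt [ 0.0001 -0.0011] F [ 0.5  0.1 -1.4] T [ 0.006 -0.089 -0.016] w 0.0077 q [-0.31  0.37 -0.15  1.05 -0.   -1.6 ]
```

```bash
python3 -m crank '{"dr":[[0,0,0],[0,0,0],[0,0,0],[0,0,0],[0,0,0]],"travel":[[0,0,0.0015],[0,0,0.003],[0,0,0.0045],[0,0,0.006],[0,0,0.006]],"hand":[0,0,0,0,0]}'; python3 -c "
from look import *
st()"
```

```text
clock: 11.8
eef_pos: [0.4968, -0.1588, 0.1019]
tool_rot: [-0.603, 0.798, -0.001, 0.0]
ft_force: [-0.7, 0.0, 4.6]
grip_width: 0.007
clk 11.8 tcp [ 0.4968 -0.1588  0.1019] yaw_y 164.21 tilt [ 0.0011 -0.0014] F [-0.7  0.   4.6] T [ 0.038  0.166 -0.006] w 0.007 q [-0.31  0.37 -0.16  1.03 -0.   -1.6 ]
```

```bash
python3 -m crank '{"dr":[[0,0,0],[0,0,0],[0,0,0],[0,0,0],[0,0,0]],"travel":[[0,0,0.0015],[0,0,0.003],[0,0,0.0045],[0,0,0.006],[0,0,0.006]],"hand":[0,0,0,0,0]}'; python3 -c "
from look import *
st()"
```

```text
clock: 12.42
eef_pos: [0.4972, -0.1589, 0.0963]
tool_rot: [-0.603, 0.798, -0.001, 0.0]
ft_force: [-1.1, 0.1, 5.2]
grip_width: 0.0067
clk 12.43 tcp [ 0.4972 -0.1589  0.0963] yaw_y 164.21 tilt [ 0.0021 -0.0017] F [-1.1  0.1  5.2] T [ 0.052  0.157 -0.047] w 0.0067 q [-0.31  0.38 -0.17  1.02 -0.   -1.6 ]
```

```bash
python3 -m crank '{"dr":[[0,0,0],[0,0,0],[0,0,0],[0,0,0],[0,0,0],[0,0,0]],"travel":[[0,0,0.001],[0,0,0.002],[0,0,0.003],[0,0,0.004],[0,0,0.005],[0,0,0.005]],"hand":[0,0,0,0,0,0]}'; python3 -c "
from look import *
st()"
```

```text
clock: 13.18
eef_pos: [0.4972, -0.1589, 0.0915]
tool_rot: [-0.603, 0.798, -0.001, 0.0]
ft_force: [-0.6, 0.3, 7.6]
grip_width: 0.0071
clk 13.18 tcp [ 0.4972 -0.1589  0.0915] yaw_y 164.21 tilt [ 0.0022 -0.0017] F [-0.6  0.3  7.6] T [ 0.03   0.282 -0.009] w 0.0071 q [-0.31  0.38 -0.18  1.01 -0.   -1.6 ]
```

Now small steps until the collar meets the plate, which should show as a sharp force rise.

```bash
python3 -m crank '{"dr":[[0,0,0],[0,0,0],[0,0,0]],"travel":[[0,0,0.001],[0,0,0.0015],[0,0,0.0015]],"hand":[0,0,0]}'; python3 -m crank '{"dr":[[0,0,0],[0,0,0],[0,0,0]],"travel":[[0,0,0.001],[0,0,0.0015],[0,0,0.0015]],"hand":[0,0,0]}';  python3 -c "
from look import *
st()"
```

```text
clock: 13.55
eef_pos: [0.4972, -0.1589, 0.0904]
tool_rot: [-0.603, 0.798, -0.001, 0.0]
ft_force: [-2.2, 0.4, 11.0]
grip_width: 0.0072
clock: 13.92
eef_pos: [0.4973, -0.1589, 0.0904]
tool_rot: [-0.603, 0.798, -0.002, 0.001]
ft_force: [-5.6, 1.3, 19.1]
grip_width: 0.0072
clk 13.93 tcp [ 0.4973 -0.1589  0.0904] yaw_y 164.21 tilt [ 0.0034 -0.0021] F [-5.6  1.3 19.1] T [ 0.429  1.254 -0.022] w 0.0072 q [-0.31  0.39 -0.18  1.   -0.   -1.6 ]
```

The collar is home: z stopped at 0.0904 as predicted, with the force jumping to 19 N. I'm holding it pressed for over a second while easing off the small tilt.

```bash
python3 -m crank '{"dr":[[-0.002,0,0],[-0.003,0,0],[-0.003,0,0],[-0.003,0,0],[-0.003,0,0],[-0.003,0,0],[-0.003,0,0],[-0.003,0,0],[-0.003,0,0],[-0.003,0,0]],"travel":[[0,0.0002,0],[0,0.0003,0],[0,0.0003,0],[0,0.0003,0],[0,0.0003,0],[0,0.0003,0],[0,0.0003,0],[0,0.0003,0],[0,0.0003,0],[0,0.0003,0]],"hand":[0,0,0,0,0,0,0,0,0,0]}';  python3 - <<'E'
from look import *
st(); s=snap('side','s8');
k=14;x0,y0=318,170
cv2.imwrite('pics/s8r.png',cv2.resize(s['color'][y0:y0+40,x0:x0+50,::-1],None,fx=k,fy=k,interpolation=cv2.INTER_CUBIC))
E
```

```text
clock: 15.18
eef_pos: [0.4973, -0.1589, 0.0904]
tool_rot: [-0.603, 0.798, -0.001, -0.0]
ft_force: [-4.1, 0.6, 17.7]
grip_width: 0.0076
clk 15.18 tcp [ 0.4973 -0.1589  0.0904] yaw_y 164.21 tilt [ 0.001  -0.0014] F [-4.1  0.6 17.7] T [ 0.311  0.986 -0.035] w 0.0076 q [-0.31  0.39 -0.18  1.01 -0.   -1.6 ]
```

View pics/s8r.png

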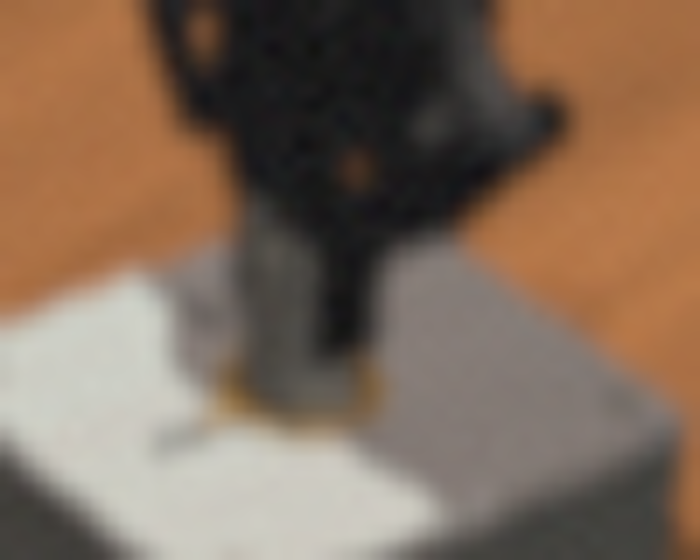

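The collar is on the brass ring at about (339,197), and the pointer is still at rest on the left. Held for over 1.2 s. Now I'll turn clockwise in parts and watch the side loads.

```bash
python3 -m crank '{"dr":[[0,0,0.06],[0,0,0.12],[0,0,0.18],[0,0,0.24],[0,0,0.3],[0,0,0.3]],"travel":[[0,0,0],[0,0,0],[0,0,0],[0,0,0],[0,0,0],[0,0,0]],"hand":[0,0,0,0,0,0]}';  python3 -c "
from look import *
st()"
```

```text
clock: 15.98
eef_pos: [0.4977, -0.159, 0.0904]
tool_rot: [-0.477, 0.879, -0.001, 0.0]
ft_force: [-3.9, 3.1, 18.3]
grip_width: 0.0075
clk 15.97 tcp [ 0.4977 -0.159   0.0904] yaw_y 147.01 tilt [ 0.0017 -0.0015] F [-3.9  3.1 18.3] T [0.327 0.871 0.018] w 0.0075 q [-0.31  0.39 -0.18  1.01 -0.   -1.3 ]
```

```bash
python3 -m crank '{"dr":[[0,0,0.08],[0,0,0.16],[0,0,0.24],[0,0,0.32],[0,0,0.4],[0,0,0.48],[0,0,0.5]],"travel":[[0,0,0],[0,0,0],[0,0,0],[0,0,0],[0,0,0],[0,0,0],[0,0,0]],"hand":[0,0,0,0,0,0,0]}';  python3 -c "
from look import *
st()"
```

```text
clock: 16.85
eef_pos: [0.4979, -0.1592, 0.0904]
tool_rot: [-0.245, 0.97, -0.001, 0.001]
ft_force: [-3.3, 0.5, 18.2]
grip_width: 0.0072
clk 16.85 tcp [ 0.4979 -0.1592  0.0904] yaw_y 118.35 tilt [ 0.0021 -0.0021] F [-3.3  0.5 18.2] T [0.184 0.765 0.205] w 0.0072 q [-0.31  0.39 -0.18  1.01 -0.   -0.8 ]
```

```bash
python3 -m crank '{"dr":[[0,0,0.08],[0,0,0.16],[0,0,0.24],[0,0,0.32],[0,0,0.4],[0,0,0.48],[0,0,0.55],[0,0,0.55]],"travel":[[0,0,0],[0,0,0],[0,0,0],[0,0,0],[0,0,0],[0,0,0],[0,0,0],[0,0,0]],"hand":[0,0,0,0,0,0,0,0]}';  python3 -c "
from look import *
st()"
```

```text
clock: 17.85
eef_pos: [0.498, -0.1596, 0.0904]
tool_rot: [0.028, 1.0, -0.001, 0.001]
ft_force: [-2.9, 0.9, 17.3]
grip_width: 0.0074
clk 17.85 tcp [ 0.498  -0.1596  0.0904] yaw_y 86.85 tilt [ 0.0023 -0.0028] F [-2.9  0.9 17.3] T [0.005 0.737 0.093] w 0.0074 q [-0.31  0.39 -0.18  1.   -0.   -0.25]
```

```bash
python3 -m crank '{"dr":[[0,0,0.06],[0,0,0.12],[0,0,0.18],[0,0,0.22],[0,0,0.25],[0,0,0.25]],"travel":[[0,0,0],[0,0,0],[0,0,0],[0,0,0],[0,0,0],[0,0,0]],"hand":[0,0,0,0,0,0]}';  python3 - <<'E'
from look import *
st(); s=snap('side','s9');
k=14;x0,y0=318,170
cv2.imwrite('pics/s9r.png',cv2.resize(s['color'][y0:y0+40,x0:x0+50,::-1],None,fx=k,fy=k,interpolation=cv2.INTER_CUBIC))
E
```

```text
clock: 18.6
eef_pos: [0.498, -0.1597, 0.0904]
tool_rot: [0.152, 0.988, -0.001, 0.001]
ft_force: [-2.9, -0.2, 17.4]
grip_width: 0.0071
clk 18.6 tcp [ 0.498  -0.1597  0.0904] yaw_y 72.54 tilt [ 0.0021 -0.0031] F [-2.9 -0.2 17.4] T [-0.111  0.709  0.162] w 0.0071 q [-0.31  0.39 -0.18  1.   -0.   -0.  ]
```

View pics/s9r.png

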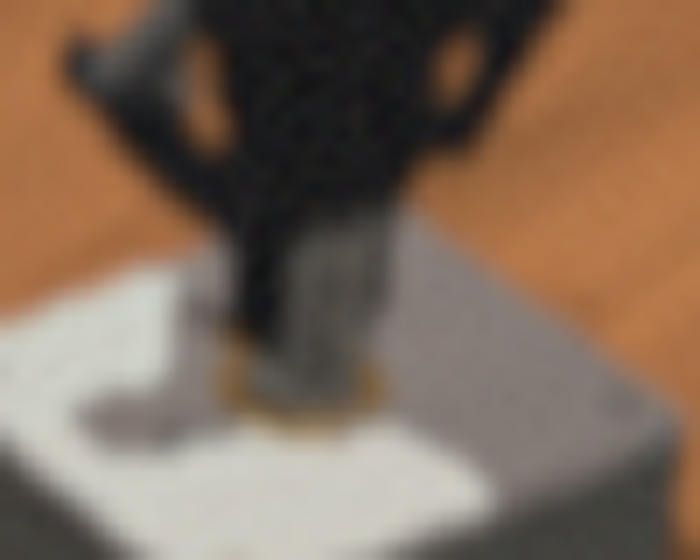

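The finger direction has turned 91.7°, but the barrel lags by the play. I'll keep turning in small steps until the torque shows the hard stop.

```bash
python3 -m crank '{"dr":[[0,0,0.02],[0,0,0.04],[0,0,0.04]],"travel":[[0,0,0],[0,0,0],[0,0,0]],"hand":[0,0,0]}';  python3 -c "
from look import *
st()"; python3 -m crank '{"dr":[[0,0,0.02],[0,0,0.04],[0,0,0.04]],"travel":[[0,0,0],[0,0,0],[0,0,0]],"hand":[0,0,0]}';  python3 -c "
from look import *
st()"
```

```text
clock: 19.02
eef_pos: [0.498, -0.1597, 0.0904]
tool_rot: [0.172, 0.985, -0.001, 0.001]
ft_force: [-3.0, -0.8, 17.0]
grip_width: 0.0071
clk 19.02 tcp [ 0.498  -0.1597  0.0904] yaw_y 70.25 tilt [ 0.0022 -0.0032] F [-3.  -0.8 17. ] T [-0.106  0.754  0.179] w 0.0071 q [-0.31  0.39 -0.18  1.   -0.    0.04]
clock: 19.4
eef_pos: [0.498, -0.1598, 0.0904]
tool_rot: [0.191, 0.982, -0.001, 0.001]
ft_force: [-2.9, -0.6, 17.1]
grip_width: 0.0076
clk 19.4 tcp [ 0.498  -0.1598  0.0904] yaw_y 67.96 tilt [ 0.0022 -0.0032] F [-2.9 -0.6 17.1] T [-0.133  0.783  0.152] w 0.0076 q [-0.31  0.39 -0.18  1.   -0.    0.08]
```

```bash
python3 -m crank '{"dr":[[0,0,0.015],[0,0,0.03],[0,0,0.03]],"travel":[[0,0,0],[0,0,0],[0,0,0]],"hand":[0,0,0]}';  python3 -c "
from look import *
st()"; python3 -m crank '{"dr":[[0,0,0.015],[0,0,0.03],[0,0,0.03]],"travel":[[0,0,0],[0,0,0],[0,0,0]],"hand":[0,0,0]}';  python3 -c "
from look import *
st()"
```

```text
clock: 19.77
eef_pos: [0.4979, -0.1598, 0.0904]
tool_rot: [0.206, 0.979, -0.001, 0.001]
ft_force: [-2.8, -0.7, 17.3]
grip_width: 0.0073
clk 19.77 tcp [ 0.4979 -0.1598  0.0904] yaw_y 66.24 tilt [ 0.0021 -0.0033] F [-2.8 -0.7 17.3] T [-0.118  0.813  0.19 ] w 0.0073 q [-0.31  0.39 -0.18  1.   -0.    0.11]
clock: 20.15
eef_pos: [0.4979, -0.1598, 0.0904]
tool_rot: [0.22, 0.975, -0.001, 0.001]
ft_force: [-2.6, -0.8, 18.2]
grip_width: 0.0077
clk 20.15 tcp [ 0.4979 -0.1598  0.0904] yaw_y 64.55 tilt [ 0.0021 -0.0034] F [-2.6 -0.8 18.2] T [-0.128  0.759  0.34 ] w 0.0077 q [-0.31  0.39 -0.18  1.   -0.    0.14]
```

```bash
python3 -m crank '{"dr":[[0,0,0.01],[0,0,0.02],[0,0,0.02]],"travel":[[0,0,0],[0,0,0],[0,0,0]],"hand":[0,0,0]}';  python3 - <<'E'
from look import *
st(); s=snap('side','s10'); t=snap('top','t10'); st()
k=14;x0,y0=318,170
cv2.imwrite('pics/s10r.png',cv2.resize(s['color'][y0:y0+40,x0:x0+50,::-1],None,fx=k,fy=k,interpolation=cv2.INTER_CUBIC))
cv2.imwrite('pics/t10.png',t['color'][:,:,::-1])
E
```

```text
clock: 20.52
eef_pos: [0.4979, -0.1598, 0.0904]
tool_rot: [0.23, 0.973, -0.001, 0.001]
ft_force: [-3.1, -1.1, 17.0]
grip_width: 0.0071
clk 20.52 tcp [ 0.4979 -0.1598  0.0904] yaw_y 63.42 tilt [ 0.0019 -0.0034] F [-3.1 -1.1 17. ] T [-0.14   0.792  0.436] w 0.0071 q [-0.31  0.39 -0.18  1.   -0.    0.15]
clk 20.62 tcp [ 0.4979 -0.1598  0.0904] yaw_y 63.42 tilt [ 0.002  -0.0034] F [-3.3 -0.3 17.3] T [-0.099  0.831  0.498] w 0.0073 q [-0.31  0.39 -0.18  1.   -0.    0.15]
```

View pics/s10r.png

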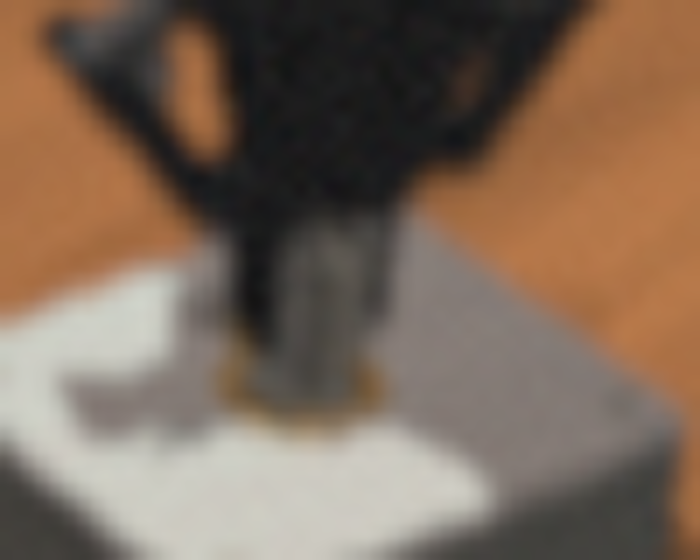

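View pics/t10.png

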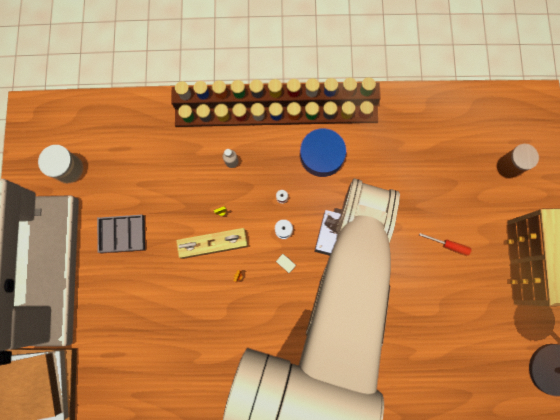

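The torque has risen from 0.19 to about 0.48 N m over the last 0.05 rad, well above the 0.14 N m spring plus friction, so the barrel is against its hard stop. The bystanders sit where they were, and the other two keys are still in the rack at (189,245) and (232,239). I'll hold a moment and confirm it is steady.

```bash
python3 -m crank '{"dr":[[0,0,0],[0,0,0],[0,0,0],[0,0,0],[0,0,0],[0,0,0],[0,0,0],[0,0,0]],"travel":[[0,0,0],[0,0,0],[0,0,0],[0,0,0],[0,0,0],[0,0,0],[0,0,0],[0,0,0]],"hand":[0,0,0,0,0,0,0,0]}';  python3 - <<'E'
from look import *
st()
# compare bystanders, before/after
a=load('top0')['color'].astype(int);b=load('t10')['color'].astype(int)
for n,(x,y) in dict(tee=(189,245),rnd=(232,239),bigspool=(284,229),small=(282,196),bottle=(230,157),tin=(323,152),tray=(122,234),chalk=(286,263),screw=(445,243),yel=(221,211),org=(239,275)).items():
    p=a[y-9:y+10,x-9:x+10].astype(np.float32);q=b[y-13:y+14,x-13:x+14].astype(np.float32)
    r=cv2.matchTemplate(q,p,cv2.TM_CCOEFF_NORMED); i=np.unravel_index(r.argmax(),r.shape); print(n,np.array(i)-4,round(float(r.max()),3),end='; ')
E
```

```text
clock: 21.62
eef_pos: [0.4979, -0.1598, 0.0904]
tool_rot: [0.23, 0.973, -0.001, 0.001]
ft_force: [-3.5, -1.0, 15.7]
grip_width: 0.0071
clk 21.62 tcp [ 0.4979 -0.1598  0.0904] yaw_y 63.42 tilt [ 0.0021 -0.0035] F [-3.5 -1.  15.7] T [-0.232  0.85   0.416] w 0.0071 q [-0.31  0.39 -0.18  1.   -0.    0.15]
tee [0 0] 0.996; rnd [0 0] 0.999; bigspool [0 0] 0.999; small [0 0] 0.999; bottle [0 0] 0.999; tin [ 1 -1] 0.699; tray [0 0] 0.998; chalk [0 0] 0.999; screw [0 0] 0.996; yel [0 0] 0.996; org [0 0] 0.995;
```

Everything is steady. The tin's match is weak only because its top is a plain patch, and its outline is still at (323,152). Handing in.

```bash
python3 -c "
from look import *
job.job_done(); st()"
```

```text
the job is handed in; nothing more can be done
the job is handed in; nothing more can be done
```

The key is in the switch, turned to its clockwise stop, and I handed the job in at about 21.6 s of the 54 s with the gripper still holding it there.

**What I did:** I took the rectangular-bow key from the rack's middle pocket and worked it past the pins until the collar was on the plate. It stayed pressed home for more than 1.2 s before I turned it clockwise.

**Last checks:**
- **Pressed home:** the TCP stayed at z = 0.0904, the height predicted for collar on plate, with about 16–17 N still pressing down and less than 0.3° of tilt.
- **Turned to the stop:** the gripper turned about 101°, which covers the quarter, the 0.1 rad of play and a little give. Over the last few steps the torque rose from about 0.19 to 0.4–0.5 N m, well above the 0.14 N m spring.
- **Still gripped:** the finger opening was steady at 7.1–7.7 mm.
- **Everything else in place:** ten of the eleven things I compared (both spares, six bystanders and the two decoys) matched the first picture exactly.

**Not confirmed:**
- **Pointer:** the gripper hid it at the end, so the stop is judged from torque and angle alone.
- **Tin:** its automatic match was weak (0.70) because its top is a plain patch, but by eye it had not moved.
- **Cameras:** the two disagreed by about 4–6 mm, so I used their average and checked the alignment in the side view and by force.

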